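# Clamp a self-adhesive heel lift in the thumbwheel jig

## Task

Pick the self-adhesive heel lift off the drying block by its edges only, without touching the adhesive, and lay it flat and centred on the jig's pedestal between stop and jaw, its straight edge towards the fixed stop. Then close the jaw by rolling the knurled thumbwheel under the yellow guard with a fingertip, never by pushing the jaw itself, until the lift is home against the stop and the jaw's sprung pad is pressed well in, about half its travel or more. Leave the tack tin, hammer and awl where they are.

Things in the scene. Friction and masses are not known exactly. Their poses are not given: they have to be found in the camera images.
- jig: Clamping jig fixed to the bench, open side -x towards the robot, yaw within 0.25 of 0. Origin: centre of the underside of its dark steel base (116 x 250 x 12 mm, long axis y), z up. From +y to -y: grey stop with brass face; aluminium pedestal; jaw; grey gear housing (x -34 to +34, y -125 to -35, top 58 mm up) with a knurled thumbwheel in a slot of its top, under a yellow guard.
- stop_face (a point): Foot of the stop's brass face (52 mm wide in x, up to 54 mm above the bench, looking to -y): jig (0, +88.7, 34) mm, axes as the jig's. The pedestal, 40 mm wide in x, top 34 mm up, runs from here 74 mm towards -y; the lift lies on it with its sides overhanging, its straight edge finally bearing on this face.
- wheel_crown (a point): Top of the steel thumbwheel, middle of its rim: jig (0, -80, 68) mm. Radius 28, width 18 mm, axis along jig x; only 10 mm stand out of the slot, so it cannot be pinched: press a fingertip on the rim until it gives 2 to 4 mm (its rim sits in a soft rubber bush, 3.5 N per mm, solid at 5 mm), drag it along jig +y to close the jaw, lift, go back, repeat. A 30 mm stroke gives about 1 rad.
- guard_edge (a point): Middle of the front lower edge of the yellow guard: jig (-14, -80, 143) mm, 75 mm above the wheel. Its roof, 72 mm wide in y, 3 mm thick, runs from here back to x = +37 and stands on a wall at x = 34 to 37. A vertical finger cannot get onto the rim: come from the jig's -x side, tool tilted 35 to 45 degrees.
- thumbwheel (a joint): Turn of the thumbwheel, rad, 0 (jaw fully open) to 5; starts at 0 to 0.9. It grows as its top is rolled towards the jig's +y and drives the jaw 9 mm per rad towards the stop. It needs about 3 N along the rim, up to 6 N as the pad is pressed in, and stays where it is left.
- jaw: Jaw carriage that the wheel drives along the jig's y by rack and pinion: a steel block 44 x 14 x 22 mm carrying the sprung pad. Origin at bench height under the block's front (+y) face, axes as the jig's. Not to be pushed by hand.
- jaw_face (a point): Middle of the rubber face of the jaw's sprung pad (44 mm wide in x, 16 mm high, 36.5 to 52.5 mm above the bench), which looks to the jig's +y. Wheel at 0: jig y = -2.5 mm, so 91 mm from the stop.
- jaw_pad (a joint): How far the sprung pad is pressed back into the jaw, m: 0 (free) to 0.008 (solid); 1 N at the start, then 1 N per mm.
- lift: Brown D-shaped heel lift, 65 (x) x 68 (y) x 10 mm, 35 to 70 g, level on the drying block. Origin: centre of its underside (at the start 32 mm above the bench, yaw within 0.6 of 0). Straight edge at x = +32.6; sides at y = +-33, nearly parallel for x = 0 to +32; round end at x = -32.6. Grip it across the sides near x = +8 (66 mm wide). In the jig its x points along the jig's +y.
- lift_breast (a point): Middle of the lift's straight edge, at its underside: lift (+32.6, 0, 0) mm.
- adhesive: Cream self-adhesive pad on the lift's upper face, 1.6 mm thick, 6 mm or more inside the edges (x -26 to +26, y -24 to +24 mm); must stay untouched. Origin at its underside, on the lift's axis.
- drying_block: Fixed pale wooden block 46 x 46 x 22 mm with three round steel pins 10 mm tall that carry the lift, whose sides overhang it by 10 mm. Origin at the centre of its underside. In front of the jig, either left or right of the tack tin's place (the two swap).
- tack_tin: Bystander: open round tin of tacks, 68 mm across, 24 mm high, in front of the jig, 12 cm or more from the drying block. Origin at the centre of its underside.
- hammer: Bystander: cobbler's hammer, 213 mm long, lying to the right of the jig and in front of the glue ring. Origin under its middle.
- awl: Bystander: awl with wooden handle, 155 mm long, lying to the left of the jig. Origin under its middle.

How it is judged:
On the way, in this order (a step that is already met when the one before it is completed fails the run):
1. the lift lies flat and released on the pedestal between stop and jaw, straight edge towards the stop (x of lift_breast in the frame of stop_face between -0.012 and 0.012 m and y of lift_breast in the frame of stop_face between -0.02 and 0.003 m and z of lift_breast in the frame of stop_face between -0.004 and 0.004 m and angle between lift's own z axis and vertical below 0.1 rad and contact force between the fingers and lift below 0.1 N and linear speed of lift below 0.02 m/s), for 0.2 s.
2. the thumbwheel has been rolled until the jaw's sprung pad is pressed in by at least 3 mm (value of joint jaw_pad above 0.003 m), for 0.2 s.
At the end, for the whole second after the job is handed in: Lift released, flat on the pedestal (height within 4 mm), straight edge within 3 mm of the stop's face, within 12 mm of its middle and 0.1 rad square to it; the jaw's sprung pad pressed in by more than 3 mm; at rest; adhesive never touched, bystanders not moved (value of joint jaw_pad above 0.003 m and x of lift_breast in the frame of stop_face between -0.012 and 0.012 m and y of lift_breast in the frame of stop_face between -0.003 and 0.003 m and z of lift_breast in the frame of stop_face between -0.004 and 0.004 m and angle between the x axis of lift and the y axis of jig, either way round below 0.1 rad and angle between lift's own z axis and vertical below 0.1 rad and linear speed of lift below 0.01 m/s).
It fails at once if the adhesive pad is touched by the robot (contact force between any of the fingers, the arm and adhesive above 0.5 N).
It fails at once if the jaw is pushed directly by the robot (over 4 N) instead of being driven by the wheel (contact force between any of the fingers, the arm and jaw above 4 N).
It fails at once if the tack tin, hammer or awl is moved by more than 30 mm (distance of any of tack_tin, hammer, awl from where it was at the start of the episode above 0.03 m).
It also fails if it takes over 61 s, if anything falls off the work surface, if the arm or the gripper's body presses on something with over 40 N, if the wrist force passes 120 N, or if a joint passes its speed limit or range.

## Robot

A 6-joint arm with a two-finger parallel gripper is mounted at the origin on a cart in front of the work surface, level with it; the furniture and walls round the work are solid. World frame = base frame: x ahead of the robot, y to its left, z up, the work surface at z = 0. Lengths are in m, angles in rad, forces in N, time in s.
With the tool pointing down it reaches from about 0.425 to 0.95 m from the base axis. Payload 14.7 kg.
Tool frame: the origin (TCP) lies between the finger pads; the fingertips stand ctrl.tcp_to_tips ahead of it and the grasp point (between the pads) is the TCP (ctrl.tcp_to_tips is the distance from the TCP to the fingertips, in m); z points along the fingers, y is the direction in which the jaws open and shut (so a half turn about z gives the same grasp; the last joint's range is limited). The gripper opens to 85 mm and grips with 20 to 120 N. Pads are 22 mm wide; open, the fingers measure 114 mm over their backs; the gripper's body (76 mm by 85 mm) begins 54 mm behind the grasp point. The pads swing forward as they close: fully open they stand 13 mm farther back than shut.
Start: joints at [-1.37, 0.48, 1.596, -0, 1.065, -0.047], TCP at [0.159, -0.63, 0.25] pointing down, gripper open.
Joint ranges: [-2.75, 2.75], [-0.82, 2.05], [0.23, 2.67], [-1.56, 4.7], [0.09, 2.69], [-2.92, 2.92]. Speed limits (rad/s): [1.89, 1.89, 2.39, 3.01, 3.01, 3.01].

## Interface

Orientations are given as a rotation vector (axis times angle).
In Python, from plant import ctrl gives the robot as it stands. The module is installed in compiled form; this text tells all that it offers.
- The arm moves only by the shell command python3 -m creep 'ROWS' [FORCE]. ROWS is JSON, a list of rows, each an object of numbers: "hand": the finger opening in mm, from 0 to 85.4; "dx", "dy", "dz": the shift along the tool's x, y, z in mm; "rx", "ry", "rz": the turn, a rotation vector about the tool's x, y, z in rad. In form: [{"hand": .., "dx": .., "dy": .., "dz": .., "rx": .., "ry": .., "rz": ..}, ...]. A call has 1 to 5 rows; each row shifts and turns the commanded pose from where the row before left it, along the tool's axes as they then stand; what a row does not reach is not made up. A row lasts 1/12 s, in which the tool goes at most 41.7 mm and 7.16 degrees, less where a joint would pass 70% of its speed; a pose out of reach is approached as far as the arm can. A call is refused whole if a number of a shift passes 41.7 or a number of a turn 0.125, either way. A call with a gripper value outside its range is refused whole. The fingers move at their own pace and stop on an object; FORCE is the grip in N (left out, the last holds). Time passes only in rows, so rows that do not move let the fingers close. It gives the time, the measured TCP pose, the force and the opening at its end, in the units of the state.
- ctrl.read_state(): the state, without advancing time (a new reading comes with each control period).
- ctrl.capture(name): name is "side" or "top"; returns the picture (480x640x3 uint8, red, green, blue); there is no depth.
- ctrl.camera_params(name): a dict with "fov_y" (degrees; the focal length in pixels is half the picture's height over the tangent of half this angle, whatever the lens; pixels are square), "cx", "cy" (the principal point, pixels), "pose" (4x4, takes a point from camera to world coordinates). Camera axes: x right, y down, z forward; pixel columns grow to the right and rows downward; lengths in m; the calibration is good to about 2 mm. A picture is of the moment at which its call begins. camera_params takes no time and is no camera call.
- ctrl.sign_off(): hands the job in, once; it reports no verdict.
The state is a dict: "time": time; "joints": joint angles; "joint_vel": joint speeds; "joint_efforts": joint torques, N m; "eef_pos": TCP position; "tcp_rot": TCP orientation; "ft_force": force on the tool from outside, world axes, zero at the start; "ft_torque": the same for the moment, N m; "finger_gap": opening from 0.0 (shut) to 1.0 (fully open).
Only numpy, scipy, OpenCV 4.12 (cv2) and the standard library are available. Lean on these libraries where they do the work, as an engineer would, in place of code of your own. Each camera call takes 0.05 s, during which the arm holds its last target. There are 200 camera calls.

## Working session

There is one attempt and no reset: what is moved stays moved. The work goes in short steps, Python scripts to look and compute and a shell command to move; the robot and the scene stay as the last step left them, time stands still between calls to the robot, and variables do not carry over. Pictures are saved under pics/ and viewed, about 8 in all and at most 12, crops included, and the job is handed in when it is done.

```bash
mkdir -p pics; python3 - <<'E'
from plant import ctrl
import cv2,numpy as np
for n in("side","top"):
    im=ctrl.capture(n);cv2.imwrite(f"pics/{n}0.png",im[:,:,::-1]);p=ctrl.camera_params(n)
    print(n,p["fov_y"],p["cx"],p["cy"],np.round(p["pose"],4).tolist())
s=ctrl.read_state();print(s,ctrl.tcp_to_tips)
E
```

```text
side 43.23608441988856 317.50637688373786 238.19989005502924 [[0.9685, -0.1767, 0.1757, 0.3474], [-0.2482, -0.6234, 0.7414, -1.0229], [-0.0215, -0.7616, -0.6476, 0.786], [0.0, 0.0, 0.0, 1.0]]
top 50.24133360676677 320.00142929670346 249.12051489123138 [[0.0719, -0.9753, 0.209, 0.3492], [-0.9974, -0.0712, 0.0109, -0.2253], [0.0042, -0.2092, -0.9779, 1.0208], [0.0, 0.0, 0.0, 1.0]]
{'time': 0.1, 'joints': array([-1.36960895e+00,  4.80730064e-01,  1.59680735e+00, -3.29105612e-05,
        1.06508053e+00, -4.66075530e-02]), 'joint_vel': array([ 0.00069208, -0.00029456, -0.00137225,  0.00065136,  0.00038001,
       -0.00078869]), 'joint_efforts': array([ 1.51787863e-03, -9.52251506e+01, -4.31042862e+01, -2.50163930e-04,
        5.40746216e-03,  5.07463221e-05]), 'eef_pos': array([ 0.15936158, -0.62981328,  0.24976321]), 'tcp_rot': array([-3.11649555e+00, -3.88139103e-01,  1.69375741e-04]), 'ft_force': array([-0.1544966 , -0.04528465, -0.19747854]), 'ft_torque': array([ 0.00978975, -0.03111315,  0.03530459]), 'finger_gap': 1.0005696574437142} 0.019
```

View pics/side0.png

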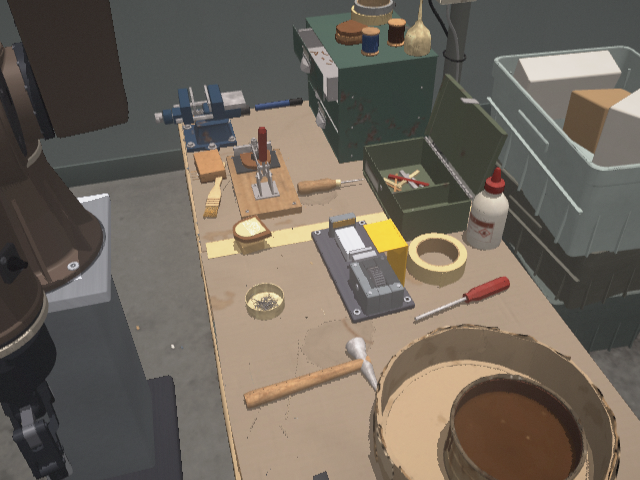

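View pics/top0.png

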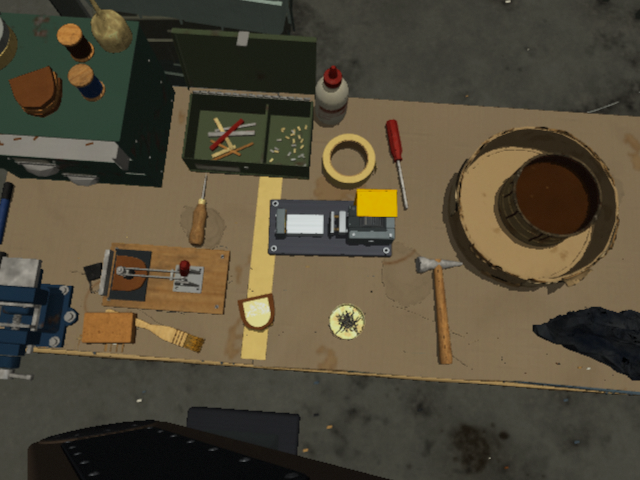

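The top view shows the lift at about (257,311), straight edge facing up in the image, the tin at (347,321), and the jig spanning (270–396, 198–257). I'll zoom in for corner clicks.

```bash
python3 - <<'E'
import cv2,numpy as np
a=cv2.imread("pics/top0.png")[185:335,232:412]
b=cv2.imread("pics/side0.png")[205:325,222:422]
cv2.imwrite("pics/ca.png",cv2.resize(a,None,fx=4,fy=4,interpolation=cv2.INTER_CUBIC))
cv2.imwrite("pics/cb.png",cv2.resize(b,None,fx=4,fy=4,interpolation=cv2.INTER_CUBIC))
E
```

```text
(no output)
```

View pics/ca.png

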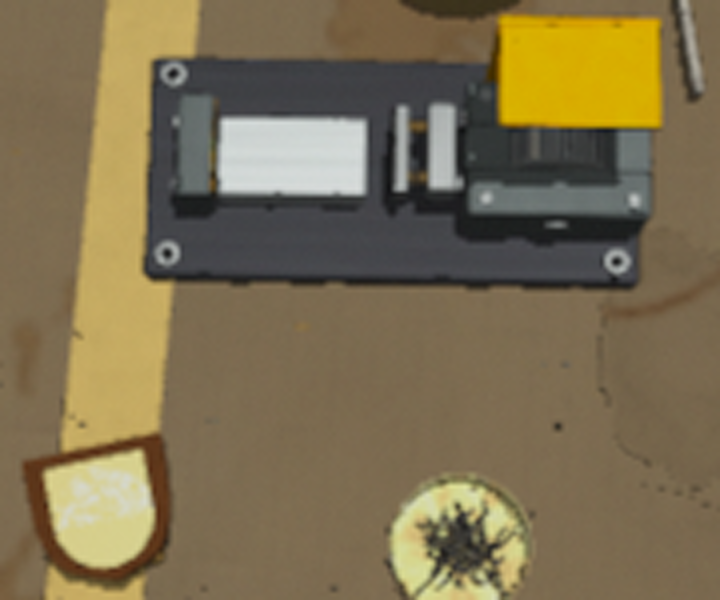

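View pics/cb.png

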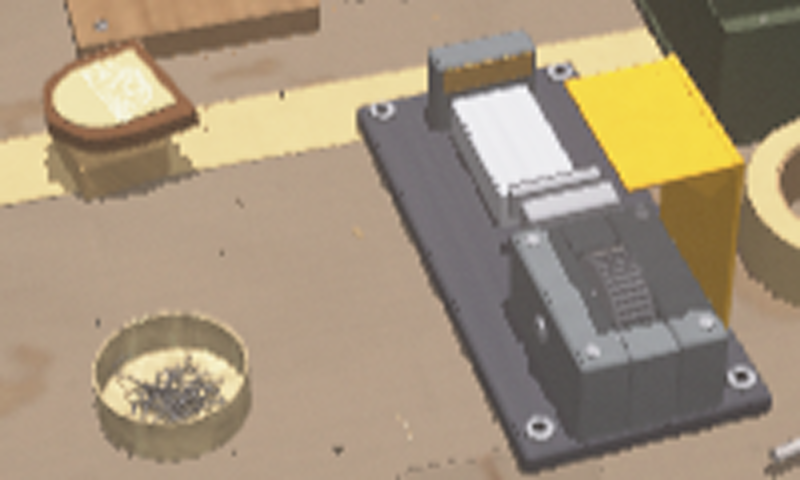

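```bash
cat >h.py <<'E'
import numpy as np
from plant import ctrl
from scipy.optimize import least_squares
from scipy.spatial.transform import Rotation as R
def proj(n,P):
    p=ctrl.camera_params(n);f=240/np.tan(np.radians(p["fov_y"]/2));T=p["pose"]
    c=(np.atleast_2d(P)-T[:3,3])@T[:3,:3]
    return c[:,:2]/c[:,2:]*f+[p["cx"],p["cy"]]
def loc(q,P,z0=0):
    P=np.array(P,float)/1000;c,s=np.cos(q[2]),np.sin(q[2])
    return np.c_[q[0]+c*P[:,0]-s*P[:,1],q[1]+s*P[:,0]+c*P[:,1],P[:,2]+z0]
off={"top":(232,185),"side":(222,205)}
def fit(obs,q0,z0=0):
    f=lambda q:np.concatenate([(proj(n,loc(q,[o[0] for o in L],z0))-[np.array(o[1])/4+off[n]-.4 for o in L]).ravel() for n,L in obs.items()])
    r=least_squares(f,q0,loss="soft_l1");return r.x,f(r.x)
E
python3 - <<'E'
from h import *
J={"top":[((58,125,12),(153,58)),((-58,125,12),(147,278)),((-58,-125,12),(638,284)),((20,88.7,34),(217,118)),((20,14.7,34),(367,119)),((-20,14.7,34),(366,194)),((-20,88.7,34),(217,194)),((-14,-44,146),(499,127)),((-14,-116,146),(661,128))],
"side":[((-20,88.7,34),(452,97)),((20,88.7,34),(530,86)),((20,14.7,34),(576,170)),((-14,-44,146),(568,82)),((-14,-116,146),(631,190)),((37,-44,146),(678,57)),((37,-116,146),(743,160)),((-58,125,12),(358,110)),((-58,-125,12),(525,470)),((58,-125,12),(772,405))]}
L={"top":[((32.6,33,42),(24,464)),((32.6,-33,42),(161,434)),],"side":[((32.6,33,42),(138,42)),((32.6,-33,42),(198,113))]}
for o,q in((J,(.55,-.25,0)),(L,(.42,-.1,.1))):
    for k in("top","side","both"):
        oo=o if k=="both" else {k:o[k]}
        x,r=fit(oo,q);print(k,x.round(4),abs(r).max().round(2))
        if k=="both":print(r.reshape(-1,2).round(1).tolist())
E
```

```text
top [ 0.6123 -0.2311  0.0587] 0.87
side [ 0.6137 -0.2337  0.047 ] 2.06
both [ 0.6129 -0.232   0.0553] 2.61
[[0.3, -0.7], [-0.3, -0.5], [1.2, 0.1], [0.8, -0.6], [0.2, -0.2], [0.2, 0.4], [0.1, -0.2], [0.7, -0.6], [0.8, -0.2], [-1.1, 0.4], [-1.3, -1.1], [0.8, 1.5], [-1.5, -0.5], [-1.1, -0.4], [-0.7, -0.4], [0.5, 0.3], [-1.3, -1.3], [-0.1, -2.6], [0.7, -2.3]]
top [ 0.4248 -0.1057  0.2903] 0.21
side [ 0.4268 -0.1092  0.2808] 0.14
both [ 0.4258 -0.1067  0.2876] 0.92
[[0.8, -0.6], [0.4, -0.4], [-0.9, -0.8], [-0.7, -0.7]]
```

Both views agree: jig ≈ (0.613, −0.232, yaw 0.055), lift ≈ (0.426, −0.107, yaw 0.288). Moving above the lift.

```bash
python3 -m creep '[{"hand":85,"dx":38,"dy":-14},{"hand":85,"dx":38,"dy":-14},{"hand":85,"dx":38,"dy":-14},{"hand":85,"dx":38,"dy":-14},{"hand":85,"dx":38,"dy":-14}]' 25
python3 -m creep '[{"hand":85,"dx":20,"dy":-36},{"hand":85,"dx":20,"dy":-36},{"hand":85,"dx":20,"dy":-36},{"hand":85,"dx":20,"dy":-36},{"hand":85,"dx":20,"dy":-36}]'
python3 -m creep '[{"hand":85,"dx":20,"dy":-36},{"hand":85,"dx":20,"dy":-36},{"hand":85,"dx":20,"dy":-36},{"hand":85,"dx":20,"dy":-36},{"hand":85,"dx":5,"dy":-36,"rz":-0.04}]'
python3 -m creep '[{"hand":85,"dz":30},{"hand":85,"dz":30},{"hand":85,"dz":30},{"hand":85,"dz":30},{"hand":85}]'
cat >>h.py <<'E'
def here():
    s=ctrl.read_state();M=R.from_rotvec(s["tcp_rot"]).as_matrix()
    return s,np.array(s["eef_pos"]),M
def go(t,yaw=None,Mt=None):
    s,p,M=here()
    if yaw is not None: Mt=np.array([[np.cos(yaw),np.sin(yaw),0],[np.sin(yaw),-np.cos(yaw),0],[0,0,-1]])
    print("t",s["time"],"p",p.round(4),"F",np.round(s["ft_force"],1),"gap",round(s["finger_gap"]*85.4,1),"q",s["joints"].round(2))
    print("d",(M.T@(np.array(t)-p)*1000).round(1),"r",R.from_matrix(M.T@Mt).as_rotvec().round(3))
    return M
E
python3 -c "
from h import *
go([.4335,-.1044,.034],.288)"
```

```text
t 0.1 p [ 0.1594 -0.6298  0.2498] F [-0.2 -0.  -0.2] gap 85.4 q [-1.37  0.48  1.6  -0.    1.07 -0.05]
d [ 394.6 -441.9  216.2] r [-0.001 -0.    -0.04 ]validation failed for argument at $[0]...
validation failed for argument at $[0]...
validation failed for argument at $[0]...
validation failed for argument at $[0]...
```

Rows apparently need every key.

```bash
python3 -m creep '[{"hand":85,"dx":38,"dy":-14,"dz":0,"rx":0,"ry":0,"rz":0},{"hand":85,"dx":38,"dy":-14,"dz":0,"rx":0,"ry":0,"rz":0},{"hand":85,"dx":38,"dy":-14,"dz":0,"rx":0,"ry":0,"rz":0},{"hand":85,"dx":38,"dy":-14,"dz":0,"rx":0,"ry":0,"rz":0},{"hand":85,"dx":38,"dy":-14,"dz":0,"rx":0,"ry":0,"rz":0}]' 25 && python3 -m creep '[{"hand":85,"dx":20,"dy":-36,"dz":0,"rx":0,"ry":0,"rz":0},{"hand":85,"dx":20,"dy":-36,"dz":0,"rx":0,"ry":0,"rz":0},{"hand":85,"dx":20,"dy":-36,"dz":0,"rx":0,"ry":0,"rz":0},{"hand":85,"dx":20,"dy":-36,"dz":0,"rx":0,"ry":0,"rz":0},{"hand":85,"dx":20,"dy":-36,"dz":0,"rx":0,"ry":0,"rz":0}]'
python3 -c "
from h import *
go([.4335,-.1044,.034],.288)"
```

```text
time: 0.52
eef_pos: [0.3276, -0.5143, 0.2501]
tcp_rot: [-3.117, -0.387, 0.0]
ft_force: [0.3, -1.1, 0.2]
finger_gap: 0.994
time: 0.93
eef_pos: [0.3792, -0.3146, 0.2501]
tcp_rot: [-3.117, -0.388, 0.0]
ft_force: [1.6, 0.5, 0.1]
finger_gap: 0.992
t 0.9333 p [ 0.3792 -0.3146  0.2501] F [1.6 0.5 0.1] gap 84.7 q [-0.75  0.26  1.95  0.    0.93  0.57]
d [ 104.2 -190.4  216.1] r [-0.    0.   -0.04]
```

```bash
python3 -m creep '[{"hand":85,"dx":21,"dy":-35,"dz":0,"rx":0,"ry":0,"rz":-0.02},{"hand":85,"dx":21,"dy":-35,"dz":0,"rx":0,"ry":0,"rz":-0.02},{"hand":85,"dx":21,"dy":-35,"dz":0,"rx":0,"ry":0,"rz":0},{"hand":85,"dx":20,"dy":-35,"dz":0,"rx":0,"ry":0,"rz":0},{"hand":85,"dx":16,"dy":-33,"dz":20,"rx":0,"ry":0,"rz":0}]' && python3 -m creep '[{"hand":85,"dx":0,"dy":0,"dz":30,"rx":0,"ry":0,"rz":0},{"hand":85,"dx":0,"dy":0,"dz":30,"rx":0,"ry":0,"rz":0},{"hand":85,"dx":0,"dy":0,"dz":30,"rx":0,"ry":0,"rz":0},{"hand":85,"dx":0,"dy":0,"dz":15,"rx":0,"ry":0,"rz":0},{"hand":85,"dx":0,"dy":0,"dz":0,"rx":0,"ry":0,"rz":0}]'
python3 -c "
from h import *
import cv2
go([.4335,-.1044,.034],.288)
a=ctrl.capture('side')[:,:,::-1]
cv2.imwrite('pics/s1.png',cv2.resize(a[150:300,180:360],None,fx=4,fy=4))"
```

```text
time: 1.35
eef_pos: [0.4295, -0.1219, 0.2326]
tcp_rot: [3.107, 0.45, 0.007]
ft_force: [2.2, -0.1, 0.9]
finger_gap: 0.987
time: 1.77
eef_pos: [0.4255, -0.1225, 0.1226]
tcp_rot: [-3.107, -0.451, 0.007]
ft_force: [-1.4, 0.8, -0.2]
finger_gap: 0.994
t 1.7667 p [ 0.4255 -0.1225  0.1226] F [-1.4  0.8 -0.2] gap 84.9 q [-0.35  0.4   2.17  0.    0.57  0.93]
d [ 13.2 -14.8  88.6] r [-0.003  0.004  0.   ]
```

View pics/s1.png

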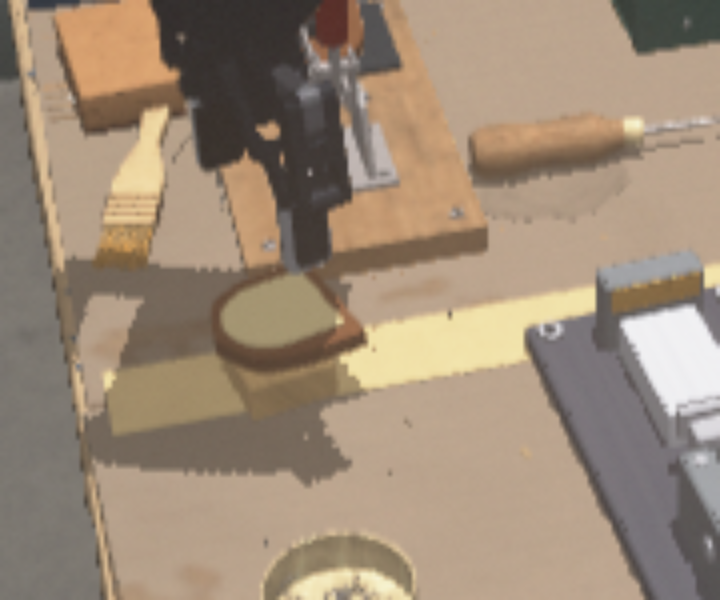

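Gripper is over the lift, with the near fingertip at about (255,216) full frame and a free path down. Aligning and descending partway.

```bash
python3 -m creep '[{"hand":85,"dx":13,"dy":-15,"dz":0,"rx":0,"ry":0,"rz":0},{"hand":85,"dx":0,"dy":0,"dz":20,"rx":0,"ry":0,"rz":0},{"hand":85,"dx":0,"dy":0,"dz":20,"rx":0,"ry":0,"rz":0},{"hand":85,"dx":0,"dy":0,"dz":0,"rx":0,"ry":0,"rz":0},{"hand":85,"dx":0,"dy":0,"dz":0,"rx":0,"ry":0,"rz":0}]'
python3 -c "
from h import *
import cv2
M=go([.4335,-.1044,.034],.288)
p=here()[1]
a=np.ascontiguousarray(ctrl.capture('side')[:,:,::-1])
b=cv2.resize(a[170:270,190:290],None,fx=6,fy=6)
for dz in(.006,.019):
  for y in(-.0425,-.057,.0425,.057):
    u=proj('side',p+M@[0.0,y,dz])[0]
    cv2.circle(b,tuple(int(v) for v in (u-[190,170])*6),3,(0,0,255) if dz<.01 else (0,255,0),-1)
Q=loc((.4258,-.1067,.288),[(32.6,33,42),(32.6,-33,42),(0,-33,42),(-32.6,0,42),(0,33,42)])
for u in proj('side',Q): cv2.circle(b,tuple(int(v) for v in (u-[190,170])*6),3,(255,0,0),-1)
cv2.imwrite('pics/s2.png',b)"
```

```text
time: 2.23
eef_pos: [0.4356, -0.1054, 0.086]
tcp_rot: [-3.109, -0.45, 0.001]
ft_force: [0.6, 0.1, 0.8]
finger_gap: 0.992
t 2.2333 p [ 0.4356 -0.1054  0.086 ] F [0.6 0.1 0.8] gap 84.8 q [-0.31  0.47  2.19  0.    0.48  0.98]
d [-1.7 -1.6 52. ] r [-0.     0.001 -0.   ]
```

View pics/s2.png

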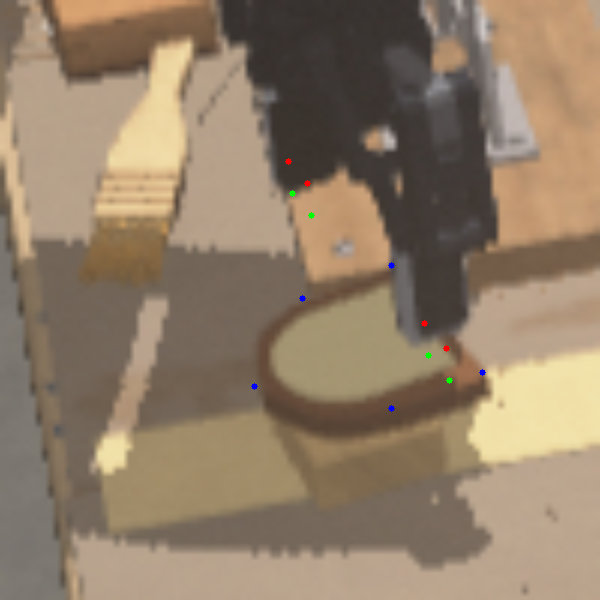

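Open tips match the 6 mm prediction (red marks), so the pads sit back when open. TCP height 30 mm puts the tips about 20 mm up, well below the lift. Descend and grip.

```bash
python3 -m creep '[{"hand":85,"dx":-1.5,"dy":-1.5,"dz":16,"rx":0,"ry":0,"rz":0},{"hand":85,"dx":0,"dy":0,"dz":20,"rx":0,"ry":0,"rz":0},{"hand":85,"dx":0,"dy":0,"dz":20,"rx":0,"ry":0,"rz":0},{"hand":85,"dx":0,"dy":0,"dz":0,"rx":0,"ry":0,"rz":0},{"hand":75,"dx":0,"dy":0,"dz":0,"rx":0,"ry":0,"rz":0}]' && python3 -c "
from h import *
go([.4335,-.1044,.030],.288)" && python3 -m creep '[{"hand":62,"dx":0,"dy":0,"dz":0,"rx":0,"ry":0,"rz":0},{"hand":60,"dx":0,"dy":0,"dz":0,"rx":0,"ry":0,"rz":0},{"hand":60,"dx":0,"dy":0,"dz":0,"rx":0,"ry":0,"rz":0},{"hand":60,"dx":0,"dy":0,"dz":0,"rx":0,"ry":0,"rz":0},{"hand":60,"dx":0,"dy":0,"dz":0,"rx":0,"ry":0,"rz":0}]' 25 && python3 -m creep '[{"hand":60,"dx":0,"dy":0,"dz":0,"rx":0,"ry":0,"rz":0},{"hand":60,"dx":0,"dy":0,"dz":0,"rx":0,"ry":0,"rz":0},{"hand":60,"dx":0,"dy":0,"dz":-5,"rx":0,"ry":0,"rz":0},{"hand":60,"dx":0,"dy":0,"dz":-15,"rx":0,"ry":0,"rz":0},{"hand":60,"dx":0,"dy":0,"dz":-20,"rx":0,"ry":0,"rz":0}]'
```

```text
time: 2.7
eef_pos: [0.4339, -0.1045, 0.0301]
tcp_rot: [-3.109, -0.45, 0.001]
ft_force: [0.4, 0.1, -0.0]
finger_gap: 0.889
t 2.7 p [ 0.4339 -0.1045  0.0301] F [ 0.4  0.1 -0. ] gap 76.0 q [-0.3   0.59  2.22  0.    0.33  0.98]
d [-0.3 -0.2  0.1] r [-0.     0.    -0.001]
time: 3.12
eef_pos: [0.4347, -0.1047, 0.0305]
tcp_rot: [3.108, 0.45, 0.003]
ft_force: [-0.4, -1.8, 10.4]
finger_gap: 0.768
time: 3.53
eef_pos: [0.4331, -0.1041, 0.0697]
tcp_rot: [-3.108, -0.45, 0.002]
ft_force: [0.7, 0.1, -0.2]
finger_gap: 0.769
```

Gripped (gap 65.6 mm) and lifted. Carry it to above the pedestal, then turn it.

```bash
python3 -m creep '[{"hand":60,"dx":0,"dy":0,"dz":-25,"rx":0,"ry":0,"rz":0},{"hand":60,"dx":0,"dy":0,"dz":-25,"rx":0,"ry":0,"rz":0},{"hand":60,"dx":30,"dy":24,"dz":0,"rx":0,"ry":0,"rz":0},{"hand":60,"dx":30,"dy":24,"dz":0,"rx":0,"ry":0,"rz":0},{"hand":60,"dx":30,"dy":24,"dz":0,"rx":0,"ry":0,"rz":0}]' && python3 -m creep '[{"hand":60,"dx":30,"dy":24,"dz":0,"rx":0,"ry":0,"rz":0},{"hand":60,"dx":29,"dy":23,"dz":0,"rx":0,"ry":0,"rz":0},{"hand":60,"dx":0,"dy":0,"dz":0,"rx":0,"ry":0,"rz":-0.12},{"hand":60,"dx":0,"dy":0,"dz":0,"rx":0,"ry":0,"rz":-0.12},{"hand":60,"dx":0,"dy":0,"dz":0,"rx":0,"ry":0,"rz":-0.12}]' && python3 -m creep '[{"hand":60,"dx":0,"dy":0,"dz":0,"rx":0,"ry":0,"rz":-0.12},{"hand":60,"dx":0,"dy":0,"dz":0,"rx":0,"ry":0,"rz":-0.12},{"hand":60,"dx":0,"dy":0,"dz":0,"rx":0,"ry":0,"rz":-0.12},{"hand":60,"dx":0,"dy":0,"dz":0,"rx":0,"ry":0,"rz":-0.12},{"hand":60,"dx":0,"dy":0,"dz":0,"rx":0,"ry":0,"rz":-0.12}]' && python3 -m creep '[{"hand":60,"dx":0,"dy":0,"dz":0,"rx":0,"ry":0,"rz":-0.12},{"hand":60,"dx":0,"dy":0,"dz":0,"rx":0,"ry":0,"rz":-0.12},{"hand":60,"dx":0,"dy":0,"dz":0,"rx":0,"ry":0,"rz":-0.12},{"hand":60,"dx":0,"dy":0,"dz":0,"rx":0,"ry":0,"rz":0},{"hand":60,"dx":0,"dy":0,"dz":0,"rx":0,"ry":0,"rz":0}]'
python3 -c "
from h import *
import cv2
go([.6099,-.1761,.033],1.626)
a=np.hstack([ctrl.capture('side')[170:290,280:380],ctrl.capture('top')[180:300,250:350]])[:,:,::-1]
cv2.imwrite('pics/s3.png',cv2.resize(a,None,fx=4,fy=4))"
```

```text
time: 3.95
eef_pos: [0.5422, -0.1484, 0.1216]
tcp_rot: [3.108, 0.451, 0.004]
ft_force: [0.6, -0.9, -0.2]
finger_gap: 0.774
time: 4.37
eef_pos: [0.6107, -0.1763, 0.12]
tcp_rot: [2.975, 1.008, 0.0]
ft_force: [-1.2, 0.3, 0.1]
finger_gap: 0.766
time: 4.78
eef_pos: [0.6103, -0.176, 0.1203]
tcp_rot: [2.544, 1.843, 0.0]
ft_force: [1.0, -0.0, -0.7]
finger_gap: 0.766
time: 5.2
eef_pos: [0.6104, -0.1761, 0.1201]
tcp_rot: [2.184, 2.258, 0.0]
ft_force: [0.5, 0.3, 0.3]
finger_gap: 0.765
t 5.2 p [ 0.6104 -0.1761  0.1201] F [0.5 0.3 0.3] gap 65.4 q [-0.33  0.61  1.74  0.    0.79 -0.36]
d [ 0.  -0.6 87.1] r [ 0.     0.    -0.022]
```

View pics/s3.png

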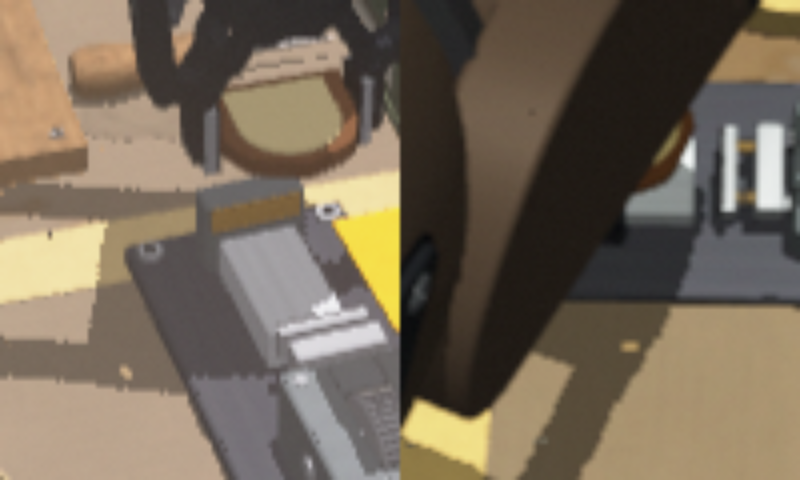

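Lift is held level, round end towards the jaw, and lined up over the pedestal. Lowering.

```bash
python3 -m creep '[{"hand":60,"dx":0,"dy":-0.6,"dz":25,"rx":0,"ry":0,"rz":-0.022},{"hand":60,"dx":0,"dy":0,"dz":25,"rx":0,"ry":0,"rz":0},{"hand":60,"dx":0,"dy":0,"dz":20,"rx":0,"ry":0,"rz":0},{"hand":60,"dx":0,"dy":0,"dz":0,"rx":0,"ry":0,"rz":0},{"hand":60,"dx":0,"dy":0,"dz":0,"rx":0,"ry":0,"rz":0}]' && python3 -m creep '[{"hand":60,"dx":0,"dy":0,"dz":8,"rx":0,"ry":0,"rz":0},{"hand":60,"dx":0,"dy":0,"dz":5,"rx":0,"ry":0,"rz":0},{"hand":60,"dx":0,"dy":0,"dz":3,"rx":0,"ry":0,"rz":0},{"hand":60,"dx":0,"dy":0,"dz":0,"rx":0,"ry":0,"rz":0},{"hand":60,"dx":0,"dy":0,"dz":0,"rx":0,"ry":0,"rz":0}]'
python3 -c "
from h import *
import cv2
go([.6099,-.1761,.033],1.626)
a=ctrl.capture('side')[180:280,300:420,::-1]
b=cv2.resize(a,None,fx=5,fy=5)
J=(.613,-.232,.055)
for c,P in(((255,0,0),[(0,15.5,34),(33,56,44),(-33,56,44),(0,15.5,44)]),((0,0,255),[(20,14.7,34),(-20,14.7,34),(-26,88.7,54),(26,88.7,54)])):
  for u in proj('side',loc(J,P)): cv2.circle(b,tuple(int(v) for v in (u-[300,180])*5),3,c,-1)
cv2.imwrite('pics/s4.png',b)"
```

```text
time: 5.72
eef_pos: [0.6092, -0.1759, 0.0489]
tcp_rot: [-2.156, -2.282, 0.001]
ft_force: [-0.0, 0.3, 0.1]
finger_gap: 0.765
time: 6.13
eef_pos: [0.61, -0.1762, 0.0337]
tcp_rot: [2.155, 2.286, 0.0]
ft_force: [-0.3, 0.2, 0.1]
finger_gap: 0.767
t 6.1333 p [ 0.61   -0.1762  0.0337] F [-0.3  0.2  0.1] gap 65.5 q [-0.33  0.73  1.78  0.    0.63 -0.39]
d [ 0.1 -0.1  0.7] r [0.    0.    0.004]
```

View pics/s4.png

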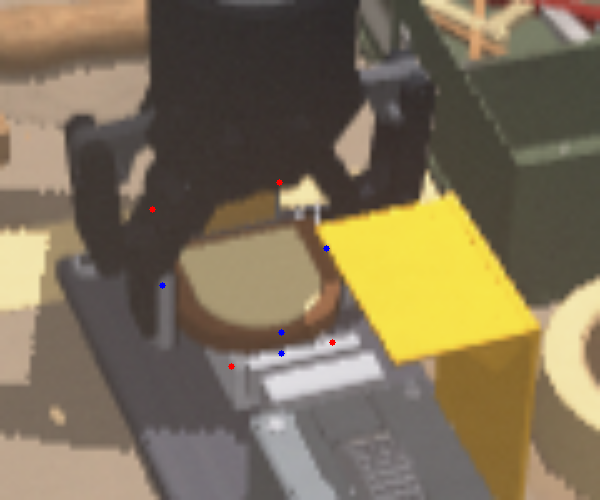

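Lift sits over the pedestal, just in front of the jaw, possibly about 3 mm towards +x, which is inside the tolerance. Shift 2 mm to −x, lower, release and rise.

```bash
python3 -m creep '[{"hand":60,"dx":0,"dy":-2,"dz":0.7,"rx":0,"ry":0,"rz":0},{"hand":60,"dx":0,"dy":0,"dz":0,"rx":0,"ry":0,"rz":0},{"hand":70,"dx":0,"dy":0,"dz":0,"rx":0,"ry":0,"rz":0},{"hand":85,"dx":0,"dy":0,"dz":0,"rx":0,"ry":0,"rz":0},{"hand":85,"dx":0,"dy":0,"dz":0,"rx":0,"ry":0,"rz":0}]' && python3 -m creep '[{"hand":85,"dx":0,"dy":0,"dz":0,"rx":0,"ry":0,"rz":0},{"hand":85,"dx":0,"dy":0,"dz":0,"rx":0,"ry":0,"rz":0},{"hand":85,"dx":0,"dy":0,"dz":-20,"rx":0,"ry":0,"rz":0},{"hand":85,"dx":0,"dy":0,"dz":-30,"rx":0,"ry":0,"rz":0},{"hand":85,"dx":0,"dy":0,"dz":-40,"rx":0,"ry":0,"rz":0}]' && python3 -m creep '[{"hand":85,"dx":0,"dy":0,"dz":-40,"rx":0,"ry":0,"rz":0},{"hand":85,"dx":0,"dy":0,"dz":-40,"rx":0,"ry":0,"rz":0},{"hand":0,"dx":0,"dy":-40,"dz":0,"rx":0,"ry":0,"rz":0.12},{"hand":0,"dx":0,"dy":-40,"dz":0,"rx":0,"ry":0,"rz":0.12},{"hand":0,"dx":0,"dy":-40,"dz":0,"rx":0,"ry":0,"rz":0.12}]'
```

```text
time: 6.6
eef_pos: [0.6076, -0.1762, 0.0327]
tcp_rot: [-2.155, -2.286, 0.0]
ft_force: [0.3, -0.6, 0.3]
finger_gap: 0.995
time: 7.02
eef_pos: [0.6061, -0.1757, 0.1213]
tcp_rot: [-2.152, -2.283, 0.003]
ft_force: [0.6, 0.5, -0.2]
finger_gap: 0.997
time: 7.43
eef_pos: [0.4875, -0.1694, 0.2032]
tcp_rot: [2.534, 1.855, 0.001]
ft_force: [0.3, 0.0, -0.4]
finger_gap: 0.59
```

```bash
cat >>h.py <<'E'
J=(.613,-.232,.055)
def wheel(P,tilt=np.pi/4):
    c,s=np.cos(tilt),np.sin(tilt)
    Mt=R.from_euler("z",J[2]).as_matrix()@np.array([[c,0,s],[0,-1,0],[s,0,-c]])
    return go(loc(J,[P])[0],Mt=Mt)
E
python3 - <<'E'
from h import *
import cv2
wheel((-80,-95,160))
b=cv2.resize(ctrl.capture('top')[185:285,260:420,::-1],None,fx=5,fy=5)
for c,P in(((255,0,0),[(33,40,44),(-33,40,44),(33,73,44),(-33,73,44),(0,48+32.6-65.2,44)]),((0,0,255),[(26,88.7,54),(-26,88.7,54),(-14,-80,146),(0,-80,68)])):
  for u in proj('top',loc(J,P)): cv2.circle(b,tuple(int(v) for v in (u-[260,185])*5),3,c,-1)
cv2.imwrite('pics/t5.png',b)
E
```

```text
t 7.4333 p [ 0.4875 -0.1694  0.2032] F [ 0.3  0.  -0.4] gap 50.4 q [-0.39  0.35  1.95 -0.    0.84 -0.09]
d [-139.    97.3   43.4] r [-0.472  0.685  1.144]
```

View pics/t5.png

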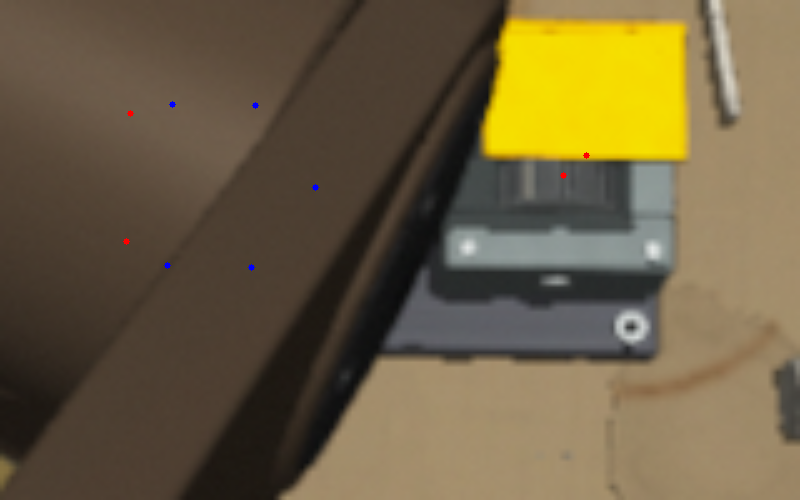

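The arm hides the lift, but the wheel and guard match the fitted marks at (563,175) and (586,156). I'll go to the tilted pre-pose and check the lift later.

```bash
python3 -m creep '[{"hand":0,"dx":-28,"dy":19.4,"dz":0,"rx":0,"ry":0,"rz":0},{"hand":0,"dx":-28,"dy":19.4,"dz":0,"rx":0,"ry":0,"rz":0},{"hand":0,"dx":-28,"dy":19.4,"dz":0,"rx":0,"ry":0,"rz":0},{"hand":0,"dx":-28,"dy":19.4,"dz":0,"rx":0,"ry":0,"rz":0},{"hand":0,"dx":-28,"dy":19.4,"dz":0,"rx":0,"ry":0,"rz":0}]' 40 && python3 -m creep '[{"hand":0,"dx":0,"dy":0,"dz":0,"rx":-0.039,"ry":0.057,"rz":0.095},{"hand":0,"dx":0,"dy":0,"dz":0,"rx":-0.039,"ry":0.057,"rz":0.095},{"hand":0,"dx":0,"dy":0,"dz":0,"rx":-0.039,"ry":0.057,"rz":0.095},{"hand":0,"dx":0,"dy":0,"dz":0,"rx":-0.039,"ry":0.057,"rz":0.095},{"hand":0,"dx":0,"dy":0,"dz":0,"rx":-0.039,"ry":0.057,"rz":0.095}]' && python3 -m creep '[{"hand":0,"dx":0,"dy":0,"dz":0,"rx":-0.039,"ry":0.057,"rz":0.095},{"hand":0,"dx":0,"dy":0,"dz":0,"rx":-0.039,"ry":0.057,"rz":0.095},{"hand":0,"dx":0,"dy":0,"dz":0,"rx":-0.039,"ry":0.057,"rz":0.095},{"hand":0,"dx":0,"dy":0,"dz":0,"rx":-0.039,"ry":0.057,"rz":0.095},{"hand":0,"dx":0,"dy":0,"dz":0,"rx":0,"ry":0,"rz":0}]'
python3 -c "
from h import *
wheel((-80,-95,160))"
```

```text
time: 7.9
eef_pos: [0.54, -0.3331, 0.2027]
tcp_rot: [2.529, 1.863, 0.0]
ft_force: [1.0, 0.1, 1.1]
finger_gap: -0.002
time: 8.32
eef_pos: [0.5398, -0.3321, 0.2029]
tcp_rot: [-2.85, -1.179, -0.537]
ft_force: [0.2, -0.5, -0.4]
finger_gap: -0.002
time: 8.73
eef_pos: [0.5383, -0.3309, 0.2017]
tcp_rot: [-2.924, -0.559, -0.928]
ft_force: [0.9, 0.5, -0.6]
finger_gap: -0.001
t 8.7333 p [ 0.5383 -0.3309  0.2017] F [ 0.9  0.5 -0.6] gap -0.1 q [-0.89  0.44  2.02  1.01  0.65 -0.51]
d [-23.5  -3.2  34.3] r [-0.124  0.172  0.282]
```

```bash
python3 -m creep '[{"hand":0,"dx":0,"dy":0,"dz":0,"rx":-0.041,"ry":0.057,"rz":0.094},{"hand":0,"dx":0,"dy":0,"dz":0,"rx":-0.041,"ry":0.057,"rz":0.094},{"hand":0,"dx":0,"dy":0,"dz":0,"rx":-0.041,"ry":0.057,"rz":0.094},{"hand":0,"dx":0,"dy":0,"dz":0,"rx":0,"ry":0,"rz":0},{"hand":0,"dx":0,"dy":0,"dz":0,"rx":0,"ry":0,"rz":0}]'
python3 -c "
from h import *
wheel((-80,-95,160))
wheel((-8.7,-95,94))"
```

```text
time: 9.15
eef_pos: [0.5398, -0.3302, 0.2022]
tcp_rot: [-2.886, -0.123, -1.176]
ft_force: [-0.0, -0.3, 0.4]
finger_gap: -0.005
t 9.15 p [ 0.5398 -0.3302  0.2022] F [-0.  -0.3  0.4] gap -0.4 q [-0.94  0.45  2.17  1.51  0.63 -0.78]
d [-30.6   0.5  29.1] r [-0.012  0.012  0.025]
t 9.15 p [ 0.5398 -0.3302  0.2022] F [-0.  -0.3  0.4] gap -0.4 q [-0.94  0.45  2.17  1.51  0.63 -0.78]
d [-25.8   1.8 126.2] r [-0.012  0.012  0.025]
```

```bash
python3 -m creep '[{"hand":0,"dx":-26,"dy":2,"dz":25,"rx":-0.012,"ry":0.012,"rz":0.025},{"hand":0,"dx":0,"dy":0,"dz":30,"rx":0,"ry":0,"rz":0},{"hand":0,"dx":0,"dy":0,"dz":30,"rx":0,"ry":0,"rz":0},{"hand":0,"dx":0,"dy":0,"dz":25,"rx":0,"ry":0,"rz":0},{"hand":0,"dx":0,"dy":0,"dz":0,"rx":0,"ry":0,"rz":0}]' && python3 -m creep '[{"hand":0,"dx":0,"dy":0,"dz":16,"rx":0,"ry":0,"rz":0},{"hand":0,"dx":0,"dy":0,"dz":0,"rx":0,"ry":0,"rz":0},{"hand":0,"dx":0,"dy":0,"dz":0,"rx":0,"ry":0,"rz":0}]'
python3 - <<'E'
from h import *
import cv2
M=wheel((-8.7,-95,94));p=here()[1]
s=cv2.resize(ctrl.capture('side')[190:310,300:430,::-1],None,fx=5,fy=5)
for c,P in(((255,0,0),[(x,48+32.6-y,44) for x in (-33,33) for y in (0,33)]+[(0,15.4,44)]),((0,0,255),[(-9,-80,68),(9,-80,68)])):
  for u in proj('side',loc(J,P)): cv2.circle(s,tuple(int(v) for v in (u-[300,190])*5),3,c,-1)
for y in(-.014,.014):
  u=proj('side',p+M@[-.011,y,.019])[0];cv2.circle(s,tuple(int(v) for v in (u-[300,190])*5),3,(0,255,0),-1)
cv2.imwrite('pics/s6.png',s)
E
```

```text
time: 9.57
eef_pos: [0.6027, -0.3288, 0.1043]
tcp_rot: [-2.879, -0.086, -1.196]
ft_force: [-0.7, 1.5, -0.7]
finger_gap: -0.003
time: 9.82
eef_pos: [0.6116, -0.3291, 0.0958]
tcp_rot: [-2.88, -0.08, -1.198]
ft_force: [-0.2, 0.1, -0.3]
finger_gap: -0.004
t 9.8167 p [ 0.6116 -0.3291  0.0958] F [-0.2  0.1 -0.3] gap -0.3 q [-0.82  0.7   2.11  1.92  0.62 -1.12]
d [-2.7 -1.9 -0.2] r [ 0.    -0.003  0.   ]
```

View pics/s6.png

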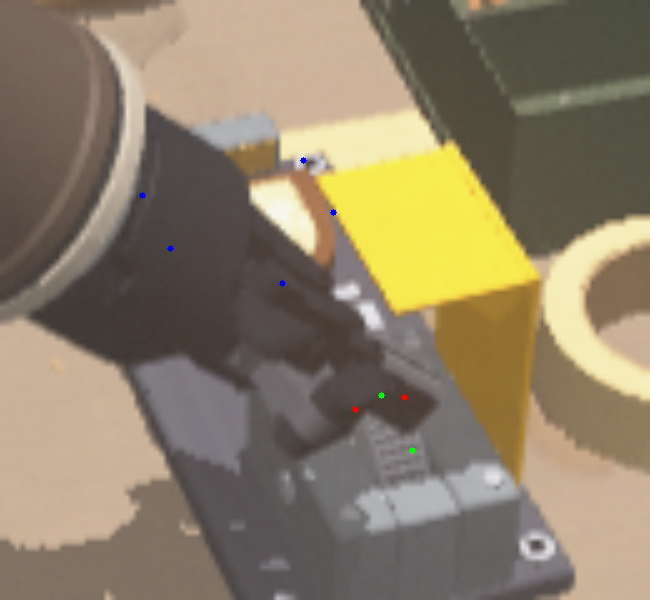

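The fingertip hovers just above the wheel under the guard with clearance, and the lift lies behind it at (300,220). Now find contact.

```bash
python3 -m creep '[{"hand":0,"dx":-2.8,"dy":-3,"dz":2.8,"rx":0,"ry":0,"rz":0},{"hand":0,"dx":0,"dy":0,"dz":0,"rx":0,"ry":0,"rz":0}]' && python3 -m creep '[{"hand":0,"dx":-1.4,"dy":0,"dz":1.4,"rx":0,"ry":0,"rz":0},{"hand":0,"dx":0,"dy":0,"dz":0,"rx":0,"ry":0,"rz":0}]' && python3 -m creep '[{"hand":0,"dx":-1.4,"dy":0,"dz":1.4,"rx":0,"ry":0,"rz":0},{"hand":0,"dx":0,"dy":0,"dz":0,"rx":0,"ry":0,"rz":0}]'
python3 -c "
from h import *
wheel((-8.7,-94,86.2))"
```

```text
time: 10.03
eef_pos: [0.6102, -0.3265, 0.0918]
tcp_rot: [-2.882, -0.073, -1.199]
ft_force: [-0.5, 0.4, -0.1]
finger_gap: 0.001
time: 10.2
eef_pos: [0.6103, -0.3269, 0.0896]
tcp_rot: [-2.882, -0.071, -1.199]
ft_force: [-0.7, 0.6, -0.0]
finger_gap: 0.001
time: 10.37
eef_pos: [0.6104, -0.327, 0.0873]
tcp_rot: [-2.882, -0.071, -1.199]
ft_force: [0.5, 0.4, -0.2]
finger_gap: -0.001
t 10.3667 p [ 0.6104 -0.327   0.0873] F [ 0.5  0.4 -0.2] gap -0.1 q [-0.82  0.71  2.12  1.96  0.62 -1.16]
d [-1.4 -0.7  0.2] r [ 0.003 -0.003 -0.004]
```

```bash
python3 -m creep '[{"hand":0,"dx":-1.4,"dy":0,"dz":1.4,"rx":0,"ry":0,"rz":0},{"hand":0,"dx":0,"dy":0,"dz":0,"rx":0,"ry":0,"rz":0}]' && python3 -m creep '[{"hand":0,"dx":-1.4,"dy":0,"dz":1.4,"rx":0,"ry":0,"rz":0},{"hand":0,"dx":0,"dy":0,"dz":0,"rx":0,"ry":0,"rz":0}]' && python3 -m creep '[{"hand":0,"dx":0,"dy":-8,"dz":0,"rx":0,"ry":0,"rz":0},{"hand":0,"dx":0,"dy":0,"dz":0,"rx":0,"ry":0,"rz":0}]' 
python3 -c "
from h import *
wheel((-8.7,-94,86.2))"
```

```text
time: 10.53
eef_pos: [0.6105, -0.3269, 0.0853]
tcp_rot: [-2.882, -0.071, -1.199]
ft_force: [0.7, 0.8, 0.0]
finger_gap: -0.003
time: 10.7
eef_pos: [0.6107, -0.3269, 0.0836]
tcp_rot: [-2.881, -0.071, -1.2]
ft_force: [-0.0, 0.1, 4.7]
finger_gap: 0.001
time: 10.87
eef_pos: [0.6105, -0.3187, 0.0841]
tcp_rot: [-2.881, -0.071, -1.201]
ft_force: [-0.7, -2.1, 7.5]
finger_gap: -0.0
t 10.8667 p [ 0.6105 -0.3187  0.0841] F [-0.7 -2.1  7.5] gap -0.0 q [-0.81  0.72  2.13  2.    0.63 -1.19]
d [ 0.5  7.6 -2.5] r [ 0.004 -0.004 -0.004]
```

Contact found (Fz 7.5 N). Press about 1.5 mm more and drag +y.

```bash
python3 -m creep '[{"hand":0,"dx":-1,"dy":-2,"dz":1,"rx":0,"ry":0,"rz":0},{"hand":0,"dx":0,"dy":-6,"dz":0,"rx":0,"ry":0,"rz":0},{"hand":0,"dx":0,"dy":-6,"dz":0,"rx":0,"ry":0,"rz":0}]' && python3 -m creep '[{"hand":0,"dx":0,"dy":-6,"dz":0,"rx":0,"ry":0,"rz":0},{"hand":0,"dx":0,"dy":0,"dz":0,"rx":0,"ry":0,"rz":0}]'
python3 - <<'E'
from h import *
import cv2
wheel((-8.7,-94,86.2))
cv2.imwrite('pics/t7.png',ctrl.capture('top')[:,:,::-1])
cv2.imwrite('pics/s7.png',ctrl.capture('side')[:,:,::-1])
a=cv2.imread('pics/t7.png')[185:285,260:410];b=cv2.imread('pics/s7.png')[200:300,300:400]
s0=cv2.imread('pics/side0.png')[200:300,300:400]
cv2.imwrite('pics/c7.png',cv2.resize(np.vstack([np.hstack([a,np.zeros((100,50,3),np.uint8)]),np.hstack([b,s0])]),None,fx=3,fy=3,interpolation=cv2.INTER_CUBIC))
E
```

```text
time: 11.12
eef_pos: [0.6102, -0.3059, 0.0833]
tcp_rot: [-2.882, -0.07, -1.203]
ft_force: [-2.6, -3.3, 10.2]
finger_gap: -0.002
time: 11.28
eef_pos: [0.6096, -0.2983, 0.0829]
tcp_rot: [-2.881, -0.072, -1.201]
ft_force: [-0.8, 0.3, 7.5]
finger_gap: 0.003
t 11.2833 p [ 0.6096 -0.2983  0.0829] F [-0.8  0.3  7.5] gap 0.3 q [-0.78  0.71  2.17  2.07  0.64 -1.24]
d [ 1.3 28.  -3.4] r [ 0.003 -0.005 -0.004]
```

View pics/c7.png

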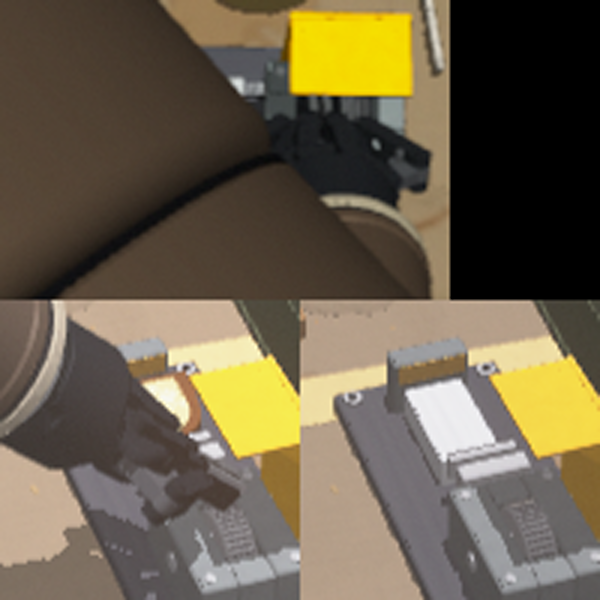

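Jaw block and pad moved towards the stop with the stroke, and the lift still lies flat. I'll repeat strokes, tracking the jaw numerically.

```bash
cat >>h.py <<'E'
import cv2,glob
def jaw(n):
    im=ctrl.capture('side')[:,:,::-1];cv2.imwrite(f'pics/{n}.png',im)
    t=cv2.imread('pics/s7.png')[240:256,364:378]
    r=cv2.matchTemplate(np.ascontiguousarray(im[225:265,345:395]),t,cv2.TM_CCOEFF_NORMED);_,v,_,m=cv2.minMaxLoc(r)
    xy=np.array(m)+[345-364,225-240]
    e=proj('side',loc(J,[(20,0,50),(20,10,50)]));e=(e[1]-e[0])/10
    print("jaw vs s7: score %.2f shift"%v,xy,"mm %.1f"%(xy@e/(e@e)))
    s,p,M=here();Mi=R.from_euler("z",J[2]).as_matrix()
    print("jig xyz",((p-[J[0],J[1],0])@Mi*1000).round(1),"F",np.round(s['ft_force'],1),"t",s['time'])
E
python3 -m creep '[{"hand":0,"dx":5,"dy":0,"dz":-5,"rx":0,"ry":0,"rz":0},{"hand":0,"dx":0,"dy":14,"dz":0,"rx":0,"ry":0,"rz":0},{"hand":0,"dx":0,"dy":14,"dz":0,"rx":0,"ry":0,"rz":0},{"hand":0,"dx":0,"dy":0,"dz":0,"rx":0,"ry":0,"rz":0},{"hand":0,"dx":-6,"dy":0,"dz":5.5,"rx":0,"ry":0,"rz":0}]' && python3 -m creep '[{"hand":0,"dx":0,"dy":-7,"dz":0,"rx":0,"ry":0,"rz":0},{"hand":0,"dx":0,"dy":-7,"dz":0,"rx":0,"ry":0,"rz":0}]' && python3 -m creep '[{"hand":0,"dx":0,"dy":-7,"dz":0,"rx":0,"ry":0,"rz":0},{"hand":0,"dx":0,"dy":-7,"dz":0,"rx":0,"ry":0,"rz":0},{"hand":0,"dx":0,"dy":0,"dz":0,"rx":0,"ry":0,"rz":0}]'
python3 -c "
from h import *
jaw('s8')"
```

```text
time: 11.8
eef_pos: [0.6108, -0.328, 0.0827]
tcp_rot: [-2.882, -0.071, -1.202]
ft_force: [1.3, 0.6, 5.5]
finger_gap: -0.003
time: 11.97
eef_pos: [0.6103, -0.3138, 0.0823]
tcp_rot: [-2.882, -0.069, -1.203]
ft_force: [-2.0, -4.7, 14.8]
finger_gap: 0.002
time: 12.22
eef_pos: [0.6091, -0.2973, 0.0822]
tcp_rot: [-2.88, -0.072, -1.201]
ft_force: [0.5, 0.4, 8.4]
finger_gap: -0.0
jaw vs s7: score 0.91 shift [-2 -3] mm 9.2
jig xyz [ -7.3 -65.3  82.2] F [0.3 1.2 7.9] t 12.2667
```

```bash
python3 -m creep '[{"hand":0,"dx":5,"dy":0,"dz":-5,"rx":0,"ry":0,"rz":0},{"hand":0,"dx":0,"dy":14,"dz":0,"rx":0,"ry":0,"rz":0},{"hand":0,"dx":0,"dy":14,"dz":0,"rx":0,"ry":0,"rz":0},{"hand":0,"dx":0,"dy":0,"dz":0,"rx":0,"ry":0,"rz":0},{"hand":0,"dx":-5,"dy":0,"dz":5,"rx":0,"ry":0,"rz":0}]' && python3 -m creep '[{"hand":0,"dx":0,"dy":-7,"dz":0,"rx":0,"ry":0,"rz":0},{"hand":0,"dx":0,"dy":-7,"dz":0,"rx":0,"ry":0,"rz":0}]' && python3 -m creep '[{"hand":0,"dx":0,"dy":-7,"dz":0,"rx":0,"ry":0,"rz":0},{"hand":0,"dx":0,"dy":-7,"dz":0,"rx":0,"ry":0,"rz":0},{"hand":0,"dx":0,"dy":0,"dz":0,"rx":0,"ry":0,"rz":0}]'
python3 -c "
from h import *
jaw('s9')
s0=cv2.imread('pics/side0.png')
b=np.hstack([cv2.imread(f'pics/{n}.png')[215:285,330:400] for n in('side0','s7','s9')])
cv2.imwrite('pics/c9.png',b)"
```

```text
time: 12.68
eef_pos: [0.6105, -0.3273, 0.0824]
tcp_rot: [-2.882, -0.071, -1.202]
ft_force: [0.9, -1.1, 6.9]
finger_gap: -0.003
time: 12.85
eef_pos: [0.6101, -0.3132, 0.0818]
tcp_rot: [-2.882, -0.069, -1.203]
ft_force: [-3.1, -5.8, 15.6]
finger_gap: -0.003
time: 13.1
eef_pos: [0.609, -0.297, 0.0817]
tcp_rot: [-2.88, -0.072, -1.2]
ft_force: [1.1, -0.1, 9.3]
finger_gap: -0.002
jaw vs s7: score 0.69 shift [3 5] mm -15.0
jig xyz [ -7.5 -65.   81.7] F [ 0.1 -0.5 10.4] t 13.15
```

```bash
cat >>h.py <<'E'
def prof(n,x=19,z=52.5,ys=range(-24,92,2)):
    im=cv2.imread(f'pics/{n}.png').astype(np.float32)
    u=(proj('side',loc(J,[(x,y,z) for y in ys]))+[1,.7]).astype(np.float32)
    c=cv2.remap(im,u[:,0].copy(),u[:,1].copy(),cv2.INTER_LINEAR)[:,0]
    print(n,' '.join(f'{y}:{int(v.mean())}{"b" if v[2]-v[0]>40 else ""}' for y,v in zip(ys,c)))
E
python3 -c "
from h import *
for n in('side0','s7','s8','s9'):prof(n)"
```

```text
side0 -24:163 -22:192 -20:209 -18:212 -16:213 -14:214 -12:214 -10:173 -8:135 -6:131 -4:184 -2:196 0:203 2:157 4:122 6:109 8:113 10:112 12:112 14:112 16:113 18:113 20:113 22:113 24:113 26:113 28:113 30:112 32:112 34:112 36:112 38:112 40:113 42:114 44:113 46:113 48:113 50:113 52:113 54:112 56:112 58:113 60:113 62:112 64:112 66:113 68:113 70:113 72:113 74:113 76:114 78:115 80:98 82:92 84:96b 86:99b 88:106b 90:119b
s7 -24:122 -22:126 -20:129 -18:128 -16:154 -14:192 -12:222 -10:226 -8:228 -6:228 -4:228 -2:203 0:167 2:135 4:163 6:214 8:215 10:197 12:156 14:126 16:122 18:113 20:109b 22:115b 24:123b 26:126b 28:125b 30:123b 32:125b 34:133b 36:132b 38:143b 40:159b 42:147b 44:160b 46:169b 48:157b 50:159b 52:166b 54:164b 56:167b 58:174b 60:173b 62:169b 64:153b 66:154b 68:146b 70:128b 72:122 74:124 76:126 78:126 80:108 82:101 84:104b 86:107b 88:116b 90:132b
s8 -24:122 -22:135 -20:145 -18:148 -16:161 -14:159 -12:138 -10:132 -8:126 -6:133 -4:186 -2:214 0:226 2:228 4:229 6:225 8:209 10:169 12:141 14:169 16:210 18:217 20:189 22:153 24:110 26:97 28:110b 30:121b 32:125b 34:125b 36:124b 38:124b 40:123b 42:123b 44:147b 46:165b 48:162b 50:162b 52:166b 54:165b 56:169b 58:174b 60:174b 62:170b 64:152b 66:165b 68:177b 70:165b 72:169b 74:165b 76:145b 78:130b 80:111 82:102 84:106b 86:108b 88:117b 90:132b
s9 -24:129 -22:137 -20:145 -18:141 -16:146 -14:147 -12:145 -10:139 -8:142 -6:148 -4:141 -2:143 0:141 2:130 4:151 6:189 8:218 10:227 12:229 14:228 16:230 18:227 20:221 22:199 24:157 26:117 28:109 30:118b 32:124b 34:125b 36:126b 38:124b 40:124b 42:123b 44:144b 46:160b 48:156b 50:164b 52:169b 54:165b 56:168b 58:175b 60:174b 62:169b 64:151b 66:165b 68:177b 70:165b 72:172b 74:175b 76:156b 78:141b 80:116b 82:105 84:105b 86:107b 88:116b 90:132b
```

Profiles show the jaw advancing about 9.5 mm per stroke. In s9 the pad front is at 24 mm (24 + 65 ≈ 89, lift home) and the pad is about 6.5 mm pressed in. Retract and check.

```bash
python3 -m creep '[{"hand":0,"dx":4,"dy":0,"dz":-5,"rx":0,"ry":0,"rz":0},{"hand":0,"dx":0,"dy":5,"dz":-20,"rx":0,"ry":0,"rz":0},{"hand":0,"dx":0,"dy":10,"dz":-30,"rx":0,"ry":0,"rz":0},{"hand":0,"dx":0,"dy":10,"dz":-40,"rx":0,"ry":0,"rz":0},{"hand":0,"dx":0,"dy":25,"dz":-30,"rx":0,"ry":0,"rz":0}]' && python3 -m creep '[{"hand":0,"dx":0,"dy":40,"dz":0,"rx":0,"ry":0,"rz":0},{"hand":0,"dx":0,"dy":40,"dz":0,"rx":0,"ry":0,"rz":0},{"hand":0,"dx":0,"dy":40,"dz":0,"rx":0,"ry":0,"rz":0},{"hand":0,"dx":0,"dy":40,"dz":0,"rx":0,"ry":0,"rz":0},{"hand":0,"dx":0,"dy":40,"dz":0,"rx":0,"ry":0,"rz":0}]' && python3 -m creep '[{"hand":0,"dx":0,"dy":35,"dz":0,"rx":0,"ry":0,"rz":0},{"hand":0,"dx":0,"dy":35,"dz":0,"rx":0,"ry":0,"rz":0},{"hand":0,"dx":0,"dy":0,"dz":0,"rx":0,"ry":0,"rz":0},{"hand":0,"dx":0,"dy":0,"dz":0,"rx":0,"ry":0,"rz":0},{"hand":0,"dx":0,"dy":0,"dz":0,"rx":0,"ry":0,"rz":0}]'
python3 -c "
from h import *
for n in('top','side'):cv2.imwrite(f'pics/{n}F.png',ctrl.capture(n)[:,:,::-1])
prof('sideF');prof('sideF',x=-19)
a=cv2.imread('pics/topF.png')[190:270,255:405];b=cv2.imread('pics/sideF.png')[205:285,270:420]
cv2.imwrite('pics/cF.png',cv2.resize(np.vstack([a,b]),None,fx=3.7,fy=3.7,interpolation=cv2.INTER_CUBIC))
for n in('top','side'):
  print(n,(np.abs(cv2.imread(f'pics/{n}F.png').astype(int)-cv2.imread(f'pics/{n}0.png')).sum(2)>60).sum())"
```

```text
time: 13.57
eef_pos: [0.5233, -0.3492, 0.1719]
tcp_rot: [-2.879, -0.073, -1.193]
ft_force: [2.1, -0.2, 0.7]
finger_gap: -0.001
time: 13.98
eef_pos: [0.5353, -0.5533, 0.1713]
tcp_rot: [-2.881, -0.071, -1.198]
ft_force: [0.5, 0.8, 0.3]
finger_gap: 0.001
time: 14.4
eef_pos: [0.5391, -0.621, 0.1707]
tcp_rot: [-2.879, -0.071, -1.198]
ft_force: [-0.2, -0.3, -0.1]
finger_gap: -0.003
sideF -24:147 -22:163 -20:166 -18:150 -16:155 -14:157 -12:156 -10:150 -8:152 -6:158 -4:152 -2:154 0:151 2:141 4:162 6:201 8:226 10:233 12:235 14:235 16:237 18:234 20:229 22:209 24:169 26:127 28:119 30:128b 32:134b 34:136b 36:136b 38:135b 40:135b 42:134b 44:155b 46:175b 48:174b 50:175b 52:179b 54:177b 56:180b 58:185b 60:184b 62:179b 64:163b 66:174b 68:186b 70:176b 72:182b 74:185b 76:165b 78:151b 80:126b 82:114b 84:115b 86:117b 88:126b 90:142b
sideF -24:231 -22:231 -20:231 -18:232 -16:230 -14:231 -12:232 -10:231 -8:232 -6:231 -4:226 -2:206 0:166 2:147 4:146 6:196 8:224 10:230 12:231 14:234 16:231 18:231 20:232 22:226 24:187 26:173b 28:175b 30:211b 32:229b 34:234 36:234 38:234 40:234 42:234 44:234 46:235 48:239 50:239 52:236 54:235 56:237 58:242 60:241 62:240 64:241 66:241 68:238 70:235 72:234 74:234 76:208b 78:172b 80:134b 82:122b 84:119b 86:119b 88:124b 90:136b
top 49575
side 143239
```

View pics/cF.png

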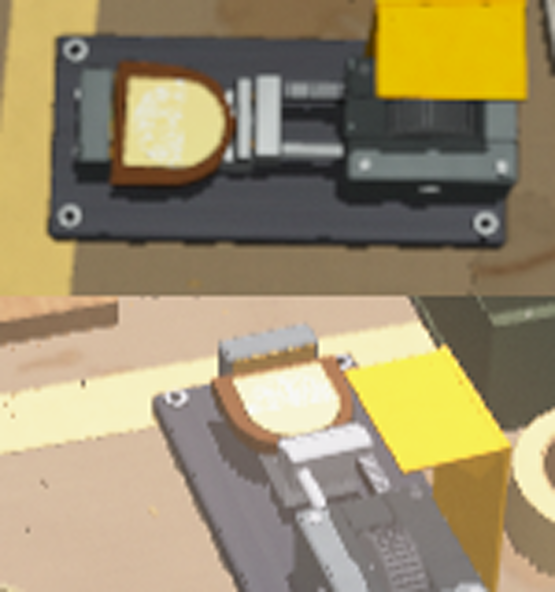

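The lift is flat and square against the stop, and the pad–block gap has gone from about 10 mm to 3 mm in the top view. Quick check on the bystanders, then hand in.

```bash
python3 -c "
from h import *
a=cv2.imread('pics/top0.png');b=cv2.imread('pics/topF.png')
for n,(y0,y1,x0,x1) in dict(tin=(300,345,325,370),hammer=(250,368,412,466),awl=(170,248,188,212)).items():
  r=cv2.matchTemplate(b[y0-15:y1+15,x0-15:x1+15],a[y0:y1,x0:x1],cv2.TM_CCOEFF_NORMED);_,v,_,m=cv2.minMaxLoc(r);print(n,round(v,2),np.array(m)-15)
ctrl.sign_off()"
```

```text
tin 0.61 [0 0]
hammer 0.32 [0 0]
awl 1.0 [0 0]
the job is handed in; nothing more can be done
```

I moved the heel lift onto the jig's pedestal and clamped it there, and I've handed the job in at about 14.5 s of the 61 s allowed.

**How it went:** I gripped the lift by its side edges (gap 65.5 mm) and laid it on the pedestal with the straight edge towards the stop. I then closed the jaw with three fingertip strokes on the thumbwheel, with the tool tilted 45° under the guard, and pressed it at up to about 16 N. The fingertip dragged only the wheel rim, not the jaw.

**Last checks:**
- **Lift:** it looks flat, and skewed by only about 0.03 rad in the top view. The pad front is about 24 mm along the jig, and adding the lift's 65 mm puts the straight edge on the stop.
- **Jaw pad:** it is pressed in about 6.5 mm by the side view and about 7 mm by the top view, out of 8 mm.
- **Sideways centring:** one picture before release suggested the lift sat about 3 mm too far towards +x. I shifted it 2 mm and did not measure it again; the limit is 12 mm.
- **Bystanders:** the before-and-after image match showed no shift for the awl (score 1.0). The tin (0.61) and hammer (0.32) also showed zero shift, but those scores are weak, probably because the arm or its shadow was in view, so they are not firm proof. I kept the arm well above both.

One automatic track of the jaw, after the third stroke, gave an impossible result (score 0.69, −15 mm). I replaced it with the image brightness profiles behind the side-view figures above.

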